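Find the heavy side of an eccentric rotor in the balancing stand

ROBOT

A 6-joint arm with a two-finger parallel gripper is mounted at the origin on the work surface. World frame = base frame: x ahead of the robot, y to its left, z up, the work surface at z = 0. Lengths are in m, angles in rad, forces in N, time in s.
With the tool pointing down it reaches from about 0.3 to 0.775 m from the base axis. Payload 14.6 kg.
Tool frame: the origin (TCP) lies at the very end of the fingers, on their centre line; the grasp point (between the pads) lies 19 mm behind it; z points along the fingers, y is the line along which they close (so a half turn about z gives the same grasp; the last joint's range is limited). The gripper opens to 94 mm and grips with 3 to 60 N. Pads are 16 mm wide; open, the fingers measure 119 mm over their backs; the gripper's body (75 mm by 177 mm) begins 78 mm behind the grasp point.
Start: joints at [-1.243, 0.3, 1.521, -0, 1.321, -0.067], TCP at [0.212, -0.508, 0.181] pointing down, gripper open.
Joint ranges: [-3.03, 3.03], [-0.79, 2.21], [0.23, 2.52], [-1.04, 4.18], [0, 3.07], [-2.55, 2.55]. Speed limits (rad/s): [2.22, 2.22, 2.57, 3.14, 3.14, 3.14].

INTERFACE

Orientations are given as [roll, pitch, yaw] about the fixed x, y, z axes, in that order (R = Rz(yaw) Ry(pitch) Rx(roll)).
In Python, from station import ctrl, camera, camera_info, finder gives the robot as it stands.
- The arm moves only by the tool carry_out, never from a script. Its argument "motion" is a list of rows, each a list of 2 entries, a list of its own where there are three numbers: the shift along the tool's x, y, z as a fraction of full scale, then the turn about the tool's z as a fraction of full scale. A call has 1 to 12 rows; each row is the pose to reach, as a shift and turn from the pose commanded when the call began, along the tool's axes at that moment, turning the shorter way round; what a row does not reach only later rows make up. Full scale, the value 1, is 200 mm for a shift and 360 degrees for a turn. A row lasts 1/10 s, in which the tool goes at most 50 mm and 8.59 degrees, less where a joint would pass 70% of its speed; a pose out of reach is approached as far as the arm can. A call with a number of a shift or a turn outside -1 to 1 is refused whole. A call with a gripper value outside its range is refused whole. "hand" is the closure, from -1 (fully open) to 1 (shut), set as the call begins (left out, the last holds). The fingers move at their own pace and stop on an object; "force" is the grip in N (left out, the last holds). Time passes only in rows, so rows that repeat a pose let the fingers close. It gives the time, the measured TCP pose, the force, the opening and the grip force at its end, in the units of the state.
- ctrl.get_obs(): the state, without advancing time (a new reading comes with each control period).
- camera(name): name is "scene" or "side" or "wrist"; returns (picture, depth): 480x640x3 uint8, blue, green, red; 480x640 float32, m along the optical axis (not along the pixel's ray), 0 where there is no reading.
- camera_info(name): a dict with "camera_matrix" (3x3 intrinsics, pixels), "origin" and "attitude" of the camera in the world. Camera axes: x right, y down, z forward; pixel columns grow to the right and rows downward; lengths in m; the calibration is good to about 2 mm. A picture is of the moment at which its call begins: read the wrist's pose just before it. camera_info takes no time and is no camera call; for the wrist camera it gives the pose at the moment of the call.
- ctrl.hand_in(): hands the job in; it is judged then, once.
Trained networks look in the newest picture that a camera, given by its name, has taken for a name from the list of things; names that differ only in an ending like _2 or _b are one class to them, and where a whole thing is asked for, a point or a joint stands for the part that bears it (a point fixed in the world has none). Each returns a list of dicts, best first, with "conf" (0 to 1); they miss things now and then, are a little off and sometimes report something else, mostly with a low value. They report only what shows in the picture. A call takes as long as a camera call.
- finder.boxes_of(camera, query): "location" ([column, row] in pixels, amid what is visible of it).
- finder.cut_out(camera, query): "mask" (480x640 bool, what is visible of it) and "location" ([column, row] in pixels, amid what is visible of it).
- finder.pinpoint(camera, query): "location" ([column, row] in pixels: a listed point, or the origin of a listed thing).
The state is a dict: "time_s": time; "qpos": joint angles; "joint_vel": joint speeds; "tau": joint torques, N m; "ee_pos": TCP position; "eef_rot": TCP orientation; "force": force on the tool from outside, world axes, zero at the start; "moment": the same for the moment, N m; "grip_width": finger opening in m; "grip_force": force on a finger pad.
Only numpy, scipy, OpenCV 4.12 (cv2) and the standard library are available. Lean on these libraries where they do the work, as an engineer would, in place of code of your own. Each camera call takes 0.05 s, during which the arm holds its last target. There are 200 camera calls.

TASK

Pull the balancing carriage (its handle is the upright grip) all the way out from under the clear guard hood, until it meets its stop. Then turn the rotor to and fro (its handle is the star of six ball-ended arms), find by feel which side is heavy, and bring that heavy side straight down. Finish while still holding the star, with the rotor at rest, and leave the loose things on the bench alone.

Things in the scene. Friction and masses are not known exactly. Their poses are not given: they have to be found in the camera images.
- stand: Balancing stand fixed to the bench: dark steel base 130 x 500 x 8 mm (x, y, z) with two rails along its own y; origin at the centre of the underside; +x points roughly away from the robot (yaw within 0.25 rad). A grey wall at its +y end (y 199 to 211 mm) carries the hood.
- hood_edge (a point): Middle of the -y edge of the clear guard hood, on its top, 250 mm above the bench. The hood is 208 mm wide in x, 12 mm thick (underside 238 mm above the bench), reaches 160 mm from here in the stand's +y to the wall; open towards -y and at both x sides. Axes as the stand's.
- carriage (a joint): How far the carriage is pulled out along the stand's -y, m: 0 fully under the hood, 0.18 at its stop, fully out. It slides with about 5 N of friction and stays where it is left. At 0 the rotor's centre is at y +90 mm in the stand's frame, at 0.18 at y -90 mm.
- pull_grip (a point): Centre of the carriage's upright pull grip: a black vertical cylinder 24 mm in diameter, 45 mm tall, on a thin steel post; this point is 158 mm above the bench, the grip's top 22 mm higher. It stands on the carriage 110 mm to the -y side of the rotor's centre. Axes as the stand's.
- rotor_centre (a point): Centre of the rotor on its level axis (the stand's y), 125 mm above the bench; moves with the carriage, does not turn. Closed aluminium drum 92 mm in diameter, 56 mm long, on a shaft between two bearing posts (36 mm wide in x, centred 50 mm either side in y, tops 142 mm above the bench). Round its middle, on a rubber ring, sits the star: a 100 mm hoop with six radial steel arms 10 mm thick.
- star_top (a point): Top of the circle of the star's ball centres, 85 mm above the rotor's centre; does not turn. Six arms, each with a black ball 22 mm in diameter, centre 85 mm from the axis. The rubber twists 1 rad per 1.5 Nm, springs back when let go. Turning takes 0.045 to 0.56 Nm (0.5 to 6.6 N at a ball): less while the heavy side goes down, more while it comes up, alike both ways when it is straight up or down.
- rotor (a joint): Turn of the drum, rad, about the stand's +y (growing: top moves to the stand's +x). At 0 with the star let go an arm points straight up; arms look alike every 1.047 rad; no end stops. A 0.67 to 0.84 kg weight is hidden in the drum 31 mm off the axis, where differs each time, unrelated to this angle. Bearing friction 0.3 Nm exceeds its pull (0.2 to 0.255 Nm): the drum stays where it is left.

How it is judged:
By the outcome, as a careful person would: the job done as asked, in the order asked, and still so for the second after the job is handed in, while the arm keeps its last pose, push and grip.
It also fails if it takes over 72 s, if anything falls off the work surface, if the arm or the gripper's body presses on something with over 40 N, if the wrist force passes 120 N, or if a joint passes its speed limit or range.

## Working session

There is one attempt and no reset: what is moved stays moved. The work goes in short steps, Python scripts to look and compute and a tool call to move; the robot and the scene stay as the last step left them, time stands still between calls to the robot, and variables do not carry over. Pictures are saved under pics/ and viewed, at most 10 in all, crops included, and the job is handed in when it is done.

Besides the shell and the picture viewer there is one more tool, called after "Request:" in YAML: its name, and indented under it one key for each argument. carry_out: Moves the arm, as the interface text tells. Its arguments: {"type":"object","properties":{"motion":{"type":"array","items":{"type":"array"}},"hand":{"type":"number"},"force":{"type":"number"}},"required":["motion"]}

```bash
mkdir -p pics; ls; cat > h.py <<'E'
import numpy as np, cv2
from scipy.spatial.transform import Rotation as R
from station import ctrl, camera, camera_info, finder
def cam(n):
    i=camera_info(n); K=np.array(i["camera_matrix"]); o=np.array(i["origin"]); a=np.array(i["attitude"])
    Rm=a if a.shape==(3,3) else R.from_euler('xyz',a).as_matrix()
    return K,o,Rm
def ray(c,px):
    K,o,Rm=c; d=Rm@np.linalg.solve(K,[px[0],px[1],1.]); return o,d/np.linalg.norm(d)
def tri(rs):
    A=sum(np.eye(3)-np.outer(d,d) for o,d in rs); b=sum((np.eye(3)-np.outer(d,d))@o for o,d in rs)
    return np.linalg.solve(A,b)
def proj(c,P):
    K,o,Rm=c; q=K@(Rm.T@(np.array(P)-o)); return q[:2]/q[2]
E
python3 - <<'E'
from h import *
pt={}
for n in ["scene","side","wrist"]:
    p,d=camera(n); cv2.imwrite(f"pics/{n}0.png",p)
    c=cam(n); print(n,camera_info(n)["attitude"],c[1])
    if n=="wrist": continue
    for q in ["pull_grip","hood_edge","rotor_centre","star_top","stand"]:
        r=finder.pinpoint(n,q)
        for x in r[:2]: print(q,np.round(x["location"],1),round(x["conf"],2))
        if r: pt.setdefault(q,[]).append(ray(c,r[0]["location"]))
for q,v in pt.items():
    if len(v)==2: print(q,tri(v))
print(ctrl.get_obs())
E
```

```text
pics
scene [-2.37856441 -0.0045187   1.18140335] [ 0.99727261 -0.07054487  0.60713689]
pull_grip [253.5 260.3] 0.73
hood_edge [316.9 172. ] 0.62
rotor_centre [333.6 243.2] 0.74
star_top [335.5 192.5] 0.65
stand [285.3 323.6] 0.97
side [-2.36438209  0.01959112 -0.72706816] [ 0.28153781 -0.25226225  0.6407751 ]
pull_grip [375.6 269.1] 0.83
hood_edge [325.5 192.8] 0.57
rotor_centre [311.8 249.9] 0.92
star_top [311.3 208.9] 0.6
stand [353.5 324.4] 0.88
wrist [ 2.88250065e+00  7.75427478e-04 -1.17602718e+00] [ 0.28058202 -0.48012211  0.38460308]
pull_grip [0.60348341 0.01174235 0.15732015]
hood_edge [0.58880681 0.09710433 0.25098307]
rotor_centre [0.58218986 0.12377113 0.12196763]
star_top [0.58349283 0.12256041 0.20878756]
stand [ 0.59475182  0.0437973  -0.00289291]
{'time_s': 0.65, 'qpos': array([-1.24260741e+00,  2.99855593e-01,  1.52103181e+00,  1.55926871e-05,
        1.32073124e+00, -6.66085274e-02]), 'joint_vel': array([ 0.00167677,  0.0013186 , -0.00017318,  0.00148987, -0.00122658,
        0.00044135]), 'tau': array([-1.23190206e-03, -5.31537580e+01, -3.52853823e+01,  7.07690092e-02,
        2.13417783e-02, -5.88957823e-05]), 'ee_pos': array([ 0.21152867, -0.50766255,  0.18085648]), 'eef_rot': array([-3.14156773e+00, -1.68037970e-05,  3.94793584e-01]), 'force': array([-0.01779594, -1.01400503,  0.04571786]), 'moment': array([-0.00704841,  0.0210845 , -0.00361185]), 'grip_force': 0.0, 'grip_width': 0.0944504639346865}
```

View pics/scene0.png

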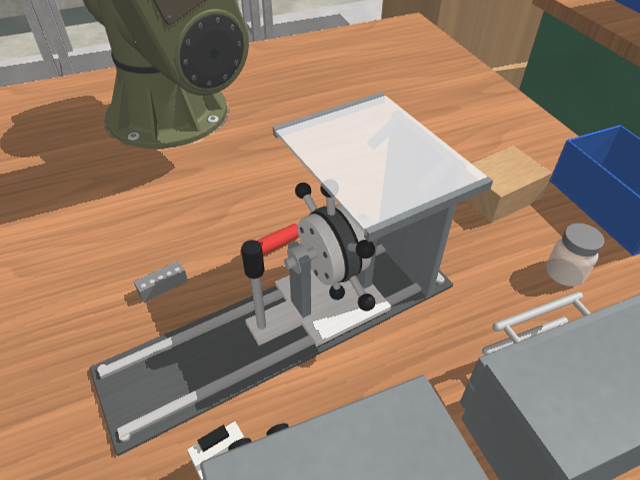

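View pics/side0.png

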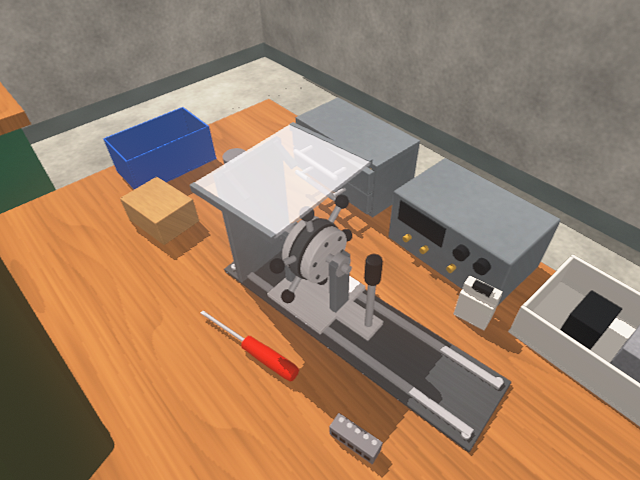

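The scene camera shows the carriage nearly fully in, with the grip at about (253,260) and the star at (333,243). The grip is clear of the hood. A screwdriver and a connector block lie on the robot's side, and the side view agrees. Next I'll refine the stand's yaw.

```bash
python3 - <<'E'
from h import *
pts=[]
for n in ["scene","side"]:
    p,d=camera(n); K,o,Rm=cam(n)
    r=finder.cut_out(n,"stand")
    m=r[0]["mask"]&(d>0); v,u=np.nonzero(m)
    X=(np.linalg.inv(K)@np.c_[u,v,np.ones(len(u))].T*d[v,u]).T@Rm.T+o
    s=X[(X[:,2]<.03)&(X[:,2]>.003)]; print(n,len(X),len(s),np.percentile(s[:,2],[5,50,95]))
    print(cv2.minAreaRect((s[:,:2]*1000).astype(np.float32))); pts.append(s)
    r=finder.cut_out(n,"pull_grip")
    if r:
        m=r[0]["mask"]&(d>0); v,u=np.nonzero(m)
        X=(np.linalg.inv(K)@np.c_[u,v,np.ones(len(u))].T*d[v,u]).T@Rm.T+o
        g=X[(X[:,2]>.138)&(X[:,2]<.178)]; print("grip",r[0]["conf"],len(X),X.min(0),X.max(0),np.median(g,0))
s=np.vstack(pts); print(cv2.minAreaRect((s[:,:2]*1000).astype(np.float32)))
print(ctrl.get_obs()["force"])
E
```

```text
Traceback (most recent call last):
IndexError: list index out of range
```

```bash
python3 - <<'E'
from h import *
pts=[]
for n in ["scene","side"]:
    p,d=camera(n); K,o,Rm=cam(n)
    v,u=np.nonzero(d>0)
    X=(np.linalg.inv(K)@np.c_[u,v,np.ones(len(u))].T*d[v,u]).T@Rm.T+o
    C=p[v,u].astype(int)
    w=(abs(X[:,0]-.6)<.12)&(X[:,1]>-.26)&(X[:,1]<.32)
    s=X[w&(X[:,2]>.006)&(X[:,2]<.03)&(C.max(1)-C.min(1)<25)]
    # rid of stray: keep within 90mm of the axis guess
    a=np.array([-.18,.98]); q=s[:,:2]-[.595,.044]; s=s[(abs(q@[.98,.18])<.085)&(abs(q@a)<.27)]
    pts.append(s); print(n,len(s),cv2.minAreaRect((s[:,:2]*1000).astype(np.float32)))
    t=X[(C.max(1)<60)&(X[:,2]>.13)&(X[:,2]<.185)&(np.hypot(X[:,0]-.603,X[:,1]-.012)<.03)]
    print("grip",len(t),t.min(0),t.max(0))
s=np.vstack(pts); print(cv2.minAreaRect((s[:,:2]*1000).astype(np.float32)))
print(ctrl.get_obs()["force"])
E
```

```text
scene 20965 ((597.7044677734375, 43.750579833984375), (130.4797821044922, 498.3827819824219), 7.844566822052002)
grip 684 [ 5.90792630e-01 -1.18716036e-04  1.35414170e-01] [0.61413948 0.02280532 0.18052982]
side 17073 ((594.1194458007812, 44.740081787109375), (130.4964141845703, 497.6361999511719), 7.819753170013428)
grip 236 [0.58645564 0.00068451 0.13875307] [0.60811707 0.02102505 0.18199061]
((595.9464111328125, 44.064788818359375), (133.93441772460938, 499.4947814941406), 7.835822582244873)
[-0.17409101  0.14879026 -0.6469267 ]
```

Request:
carry_out:
  motion:
    - [[1,-0.59,-0.5],-0.209]
    - [[1,-0.59,-0.5],-0.209]
    - [[1,-0.59,-0.5],-0.209]
    - [[1,-0.59,-0.5],-0.209]
    - [[1,-0.59,-0.5],-0.209]
    - [[1,-0.59,-0.5],-0.209]
    - [[1,-0.59,-0.5],-0.209]
    - [[1,-0.59,-0.5],-0.209]
    - [[1,-0.59,-0.5],-0.209]
    - [[1,-0.59,-0.5],-0.209]
  hand: -1
  force: 30

```text
time_s: 1.85
ee_pos: [0.3508, -0.3218, 0.2809]
eef_rot: [3.142, 0.0, 1.71]
force: [0.3, -0.6, 0.1]
grip_width: 0.0942
grip_force: 0.0
```

Request:
carry_out:
  motion:
    - [[1,1,0],0]
    - [[1,1,0],0]
    - [[1,1,0],0]
    - [[1,1,0],0]
    - [[1,1,0],0]
    - [[1,1,0],0]
    - [[1,1,0],0]

```text
time_s: 2.55
ee_pos: [0.523, -0.0934, 0.2803]
eef_rot: [-3.141, -0.001, 1.708]
force: [-0.8, -0.1, 0.2]
grip_width: 0.0939
grip_force: 0.0
```

Request:
carry_out:
  motion:
    - [[0.478,0.461,0],0]
    - [[0.478,0.461,0],0]
    - [[0.478,0.461,0],0]
    - [[0.478,0.461,0],0]

```text
time_s: 2.95
ee_pos: [0.6008, 0.0131, 0.2798]
eef_rot: [-3.14, -0.001, 1.708]
force: [0.4, -1.0, -0.5]
grip_width: 0.0938
grip_force: 0.0
```

```bash
python3 - <<'E'
from h import *
o=ctrl.get_obs(); print(o["ee_pos"],o["eef_rot"],o["force"])
c=cam("wrist"); p,d=camera("wrist"); cv2.imwrite("pics/w1.png",p)
for x in finder.pinpoint("wrist","pull_grip")[:2]:
    print(x); o_,dd=ray(c,x["location"]); print(o_+dd*(.158-o_[2])/dd[2])
print(proj(c,[.6,.011,.18]))
E
```

```text
[0.60075823 0.0131393  0.27982562] [-3.14035723e+00 -5.37929555e-04  1.70766750e+00] [ 0.44438971 -0.98115455 -0.47038667]
{'location': [317.5, 227.8], 'conf': 0.8}
[0.59864417 0.01489365 0.158     ]
[318.23153018 237.18165067]
```

Request:
carry_out:
  motion:
    - [[0,0,0.2],0]
    - [[0,0,0.4],0]
    - [[0,0,0.55],0]
    - [[0,0,0.68],0]
    - [[0,0,0.68],0]

```text
time_s: 3.55
ee_pos: [0.5978, 0.0094, 0.142]
eef_rot: [-3.136, -0.001, 1.705]
force: [-0.2, 0.3, -0.0]
grip_width: 0.094
grip_force: 0.0
```

Request:
carry_out:
  motion:
    - [[0,0,0],0]
    - [[0,0,0],0]
    - [[0,0,0],0]
    - [[0,0,0],0]
    - [[0,0,0],0]
    - [[0,0,0],0]
  hand: 1
  force: 30

```text
time_s: 4.15
ee_pos: [0.5999, 0.011, 0.1451]
eef_rot: [3.141, 0.0, 1.708]
force: [-0.3, 0.3, 0.1]
grip_width: 0.0492
grip_force: 0.0
```

Fingers are still closing.

Request:
carry_out:
  motion:
    - [[0,0,0],0]
    - [[0,0,0],0]
    - [[0,0,0],0]
    - [[0,0,0],0]
    - [[0,0,0],0]

```text
time_s: 4.65
ee_pos: [0.6003, 0.011, 0.1449]
eef_rot: [3.14, 0.0, 1.708]
force: [4.9, 0.6, -3.1]
grip_width: 0.0231
grip_force: 30.0
```

Request:
carry_out:
  motion:
    - [[-0.05,0,0],0]
    - [[-0.15,0,0],0]
    - [[-0.25,0,0],0]
    - [[-0.35,0,0],0]
    - [[-0.45,0,0],0]
    - [[-0.55,0,0],0]
    - [[-0.65,0,0],0]
    - [[-0.73,0,0],0]
    - [[-0.78,0,0],0]
    - [[-0.81,0,0],0]
    - [[-0.81,0,0],0]

```text
time_s: 5.75
ee_pos: [0.6224, -0.1503, 0.1449]
eef_rot: [3.141, 0.001, 1.707]
force: [5.5, -4.6, -1.7]
grip_width: 0.0229
grip_force: 30.0
```

Request:
carry_out:
  motion:
    - [[-0.02,0,0],0]
    - [[-0.035,0,0],0]
    - [[-0.05,0,0],0]
    - [[-0.05,0,0],0]

```text
time_s: 6.15
ee_pos: [0.623, -0.155, 0.1448]
eef_rot: [-3.14, -0.007, 1.71]
force: [-2.9, 24.9, 4.6]
grip_width: 0.0233
grip_force: 30.0
```

Stop reached: 25 N at stand y ≈ -0.20. Release and lift.

Request:
carry_out:
  motion:
    - [[0.04,0,0],0]
    - [[0.04,0,0],0]
    - [[0.04,0,0],0]
    - [[0.04,0,0],0]
    - [[0.04,0,0],0]
  hand: -0.1

```text
time_s: 6.65
ee_pos: [0.6221, -0.1519, 0.1448]
eef_rot: [-3.141, 0.0, 1.708]
force: [-0.6, -0.0, 0.2]
grip_width: 0.0513
grip_force: 0.0
```

Request:
carry_out:
  motion:
    - [[0,0,-0.25],0]
    - [[0,0,-0.5],0]
    - [[0,0,-0.75],0]
    - [[0,0,-1],0]
    - [[0,0,-1],0.218]
    - [[0,0,-1],0.218]
    - [[0,0,-1],0.218]
    - [[0,0,-1],0.218]
    - [[0,0,-1],0.218]
    - [[0,0,-1],0.218]

```text
time_s: 7.65
ee_pos: [0.6222, -0.1519, 0.3448]
eef_rot: [-3.142, 0.0, 0.801]
force: [0.7, -0.1, 0.6]
grip_width: 0.0517
grip_force: 0.0
```

```bash
python3 - <<'E'
from h import *
o=ctrl.get_obs(); print(o["ee_pos"],o["eef_rot"],o["force"],o["grip_width"])
sc={}
for n in ["scene","side"]:
    p,d=camera(n); cv2.imwrite(f"pics/{n}2.png",p); c=cam(n)
    for q in ["pull_grip","rotor_centre","star_top"]:
        r=finder.pinpoint(n,q)
        if r: sc.setdefault(q,[]).append(ray(c,r[0]["location"])); print(n,q,r[0])
for q,v in sc.items():
    if len(v)==2: print(q,tri(v))
E
```

```text
[ 0.62215785 -0.15185088  0.34476863] [-3.14152717e+00  1.82397209e-04  8.01360064e-01] [ 0.69291815 -0.12559727  0.61164912] 0.05169590113960992
scene pull_grip {'location': [109.4, 319.2], 'conf': 0.62}
scene star_top {'location': [198.6, 244.7], 'conf': 0.69}
side pull_grip {'location': [486.6, 335.9], 'conf': 0.95}
side rotor_centre {'location': [403.8, 305.7], 'conf': 0.69}
side star_top {'location': [413.9, 264.3], 'conf': 0.98}
pull_grip [ 0.62526537 -0.15286625  0.15703005]
star_top [ 0.60843301 -0.04460986  0.21122036]
```

The early back-off may have let the carriage creep back a few mm, so I'll regrasp and seat it properly before moving on.

Request:
carry_out:
  motion:
    - [[0,0,0],-0.1443]
    - [[0,0,0],-0.1443]
    - [[0,0,0],-0.1443]
    - [[0,0,0.2],-0.1443]
    - [[0,0,0.4],-0.1443]
    - [[0,0,0.6],-0.1443]
    - [[0,0,0.8],-0.1443]
    - [[0,0,0.95],-0.1443]
    - [[0,0,1],-0.1443]

```text
time_s: 8.95
ee_pos: [0.621, -0.1511, 0.1416]
eef_rot: [-3.137, -0.002, 1.716]
force: [0.2, 0.4, -0.1]
grip_width: 0.0518
grip_force: 0.0
```

Request:
carry_out:
  motion:
    - [[0,0,0],0]
    - [[0,0,0],0]
    - [[0,0,0],0]
    - [[0,0,0],0]
    - [[0,0,0],0]
    - [[0,0,0],0]
    - [[0,0,0],0]
  hand: 1

```text
time_s: 9.65
ee_pos: [0.6227, -0.1517, 0.1463]
eef_rot: [3.14, 0.001, 1.715]
force: [-1.3, -0.8, 5.9]
grip_width: 0.0227
grip_force: 30.0
```

Request:
carry_out:
  motion:
    - [[-0.015,0,0],0]
    - [[-0.03,0,0],0]
    - [[-0.045,0,0],0]
    - [[-0.045,0,0],0]
    - [[-0.045,0,0],0]

```text
time_s: 10.15
ee_pos: [0.6232, -0.156, 0.1459]
eef_rot: [-3.141, -0.007, 1.717]
force: [-9.5, 24.8, 10.7]
grip_width: 0.0232
grip_force: 30.0
```

Request:
carry_out:
  motion:
    - [[0.015,0,0],0]
    - [[0.015,0,0],0]
    - [[0.015,0,0],0]

```text
time_s: 10.45
ee_pos: [0.6232, -0.1559, 0.146]
eef_rot: [3.141, -0.002, 1.715]
force: [-3.7, 9.4, 7.3]
grip_width: 0.0233
grip_force: 30.0
```

Request:
carry_out:
  motion:
    - [[0,0,0],0]
    - [[0,0,0],0]
    - [[0,0,0],0]
    - [[0,0,0],0]
    - [[0,0,0],0]
  hand: -0.1

```text
time_s: 10.95
ee_pos: [0.6231, -0.1576, 0.1448]
eef_rot: [-3.142, 0.0, 1.714]
force: [-0.2, -0.8, -0.5]
grip_width: 0.0516
grip_force: 0.0
```

Request:
carry_out:
  motion:
    - [[0,0,-0.25],0]
    - [[0,0,-0.5],0]
    - [[0,0,-0.75],0.2525]
    - [[0,0,-1],0.2525]
    - [[0,0,-1],0.2525]
    - [[0,0,-1],0.2525]
    - [[0,0,-1],0.2525]
    - [[0,0,-1],0.2525]
    - [[0,0,-1],0.2525]
    - [[0,0,-1],0.2525]
    - [[0,0,-1],0.2525]
    - [[0,0,-1],0.2525]

```text
time_s: 12.15
ee_pos: [0.6231, -0.1575, 0.3448]
eef_rot: [-3.142, 0.0, 0.208]
force: [-0.2, 0.3, 0.2]
grip_width: 0.0515
grip_force: 0.0
```

```bash
python3 - <<'E'
from h import *
o=ctrl.get_obs(); print(o["ee_pos"],o["eef_rot"],o["force"],o["grip_width"])
sc={}
for n in ["scene","side"]:
    p,d=camera(n); cv2.imwrite(f"pics/{n}3.png",p); c=cam(n)
    for q in ["pull_grip","rotor_centre","star_top"]:
        r=finder.pinpoint(n,q)
        if r: sc.setdefault(q,[]).append(ray(c,r[0]["location"])); print(n,q,r[0])
for q,v in sc.items():
    if len(v)==2: print(q,tri(v))
E
```

```text
[ 0.62306991 -0.1575268   0.34478788] [-3.14156259e+00  1.02789402e-04  2.08334149e-01] [-0.1990828   0.31930915  0.2216035 ] 0.05148831566985549
scene pull_grip {'location': [108.4, 319.7], 'conf': 0.56}
scene star_top {'location': [198.4, 243.7], 'conf': 0.63}
side pull_grip {'location': [484.2, 336.9], 'conf': 0.96}
side rotor_centre {'location': [400.3, 306.0], 'conf': 0.9}
side star_top {'location': [413.0, 263.5], 'conf': 0.69}
pull_grip [ 0.62357322 -0.15279777  0.15514875]
star_top [ 0.60778779 -0.0440652   0.21232892]
```

```bash
python3 - <<'E'
import cv2,numpy as np
a=cv2.imread("pics/side3.png")[230:400,320:520]; b=cv2.imread("pics/scene3.png")[190:360,100:300]
cv2.imwrite("pics/c3.png",cv2.resize(np.hstack([a,b]),None,fx=2,fy=2))
E
```

```text
(no output)
```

View pics/c3.png

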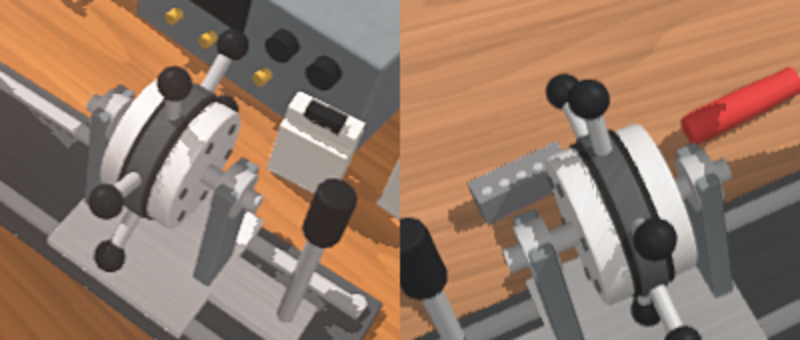

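Two upper balls show: side view (407,271) and (436,251), scene view (181,236) and (194,239). Next, fit the star angle to both images.

```bash
cat >> h.py <<'E'
EX=np.array([.9907,.1364,0]); EY=np.array([-.1364,.9907,0]); EZ=np.array([0,0,1.])
C0=np.array([.6083,-.0452,.125])
def ball(a,C=C0): return C+.085*(np.sin(a)*EX+np.cos(a)*EZ)
def starfit(names=("scene","side"),ims=None):
    best=[]
    L=[]
    for n in names:
        p=ims[n] if ims else camera(n)[0]
        g=cv2.GaussianBlur(p.max(2).astype(np.float32),(9,9),2.); L.append((g,cam(n)))
    for ph in np.radians(np.arange(-30,30,.5)):
        s=0
        for g,c in L:
            for k in range(6):
                # only upper balls (visible)
                if np.cos(ph+k*np.pi/3)<-.1: continue
                u,v=proj(c,ball(ph+k*np.pi/3)); 
                s+=g[int(round(v)),int(round(u))]
        best.append((s/len(L),np.degrees(ph)))
    return sorted(best)
E
python3 - <<'E'
from h import *
ims={n:cv2.imread(f"pics/{n}3.png") for n in ["scene","side"]}
for k in [("scene",),("side",),("scene","side")]: print(k,starfit(k,ims)[:5])
for n,px in [("scene",None),("side",None)]:
    c=cam(n); print(n,[np.round(proj(c,ball(np.radians(a)))) for a in (-90,-60,-30,0,30,60,90)])
E
```

```text
('scene',) [(np.float32(127.24444), np.float64(-2.5)), (np.float32(127.95756), np.float64(-3.5)), (np.float32(128.08786), np.float64(-3.0000000000000004)), (np.float32(130.57266), np.float64(-2.0)), (np.float32(130.85136), np.float64(-4.0))]
('side',) [(np.float32(170.43956), np.float64(-12.5)), (np.float32(171.4255), np.float64(-12.000000000000002)), (np.float32(172.00526), np.float64(-13.0)), (np.float32(172.26187), np.float64(-13.5)), (np.float32(172.40071), np.float64(-11.0))]
('scene', 'side') [(np.float32(152.87282), np.float64(-12.5)), (np.float32(153.36578), np.float64(-12.000000000000002)), (np.float32(153.6624), np.float64(-13.0)), (np.float32(154.20837), np.float64(-5.0)), (np.float32(154.43138), np.float64(-13.5))]
scene [array([184., 249.]), array([181., 231.]), array([186., 228.]), array([198., 246.]), array([215., 280.]), array([231., 320.]), array([240., 351.])]
side [array([370., 347.]), array([377., 323.]), array([394., 292.]), array([414., 265.]), array([430., 252.]), array([438., 254.]), array([438., 269.])]
```

Request:
carry_out:
  motion:
    - [[-0.03,-0.3,0],0.0114]
    - [[-0.03,-0.57,0],0.0114]
    - [[-0.03,-0.57,0.1],0.0114]
    - [[-0.03,-0.57,0.2],0.0114]
    - [[-0.03,-0.57,0.2],0.0114]
    - [[-0.03,-0.57,0.2],0.0114]

```text
time_s: 13.15
ee_pos: [0.593, -0.0476, 0.3055]
eef_rot: [3.142, -0.0, 0.143]
force: [0.3, -1.2, 1.3]
grip_width: 0.0516
grip_force: 0.0
```

```bash
python3 - <<'E'
from h import *
o=ctrl.get_obs(); print(o["ee_pos"],o["eef_rot"],o["force"],o["moment"],o["grip_width"])
c=cam("wrist"); p,d=camera("wrist"); q=p.copy()
for a in (-70,-10,50):
    u=proj(c,ball(np.radians(a))); print(a,u); cv2.circle(q,(int(u[0]),int(u[1])),6,(0,255,0),2)
u=proj(c,o["ee_pos"]); cv2.circle(q,(int(u[0]),int(u[1])),6,(0,0,255),2)
cv2.imwrite("pics/w4.png",q)
K,oo,Rm=c
v,u=np.nonzero((d>0)&(p.max(2)<60)); X=(np.linalg.inv(K)@np.c_[u,v,np.ones(len(u))].T*d[v,u]).T@Rm.T+oo
for a in (-70,-10,50):
    B=ball(np.radians(a)); t=X[np.linalg.norm(X-B,axis=1)<.03]
    if len(t)>20:
        # sphere fit, r=11mm
        from scipy.optimize import least_squares
        f=least_squares(lambda s:np.linalg.norm(t-s,axis=1)-.011,B,loss="soft_l1",f_scale=.001); e=f.x-C0
        print(a,len(t),f.x,"ang",np.degrees(np.arctan2(e@EX,e@EZ)),"r",np.hypot(e@EX,e@EZ),"y",e@EY)
E
```

```text
[ 0.59302337 -0.04760255  0.30546482] [ 3.14153860e+00 -1.28098095e-04  1.43494772e-01] [ 0.32988519 -1.20843046  1.27144062] [ 0.00138562  0.04561367 -0.04976984] 0.0516211574756238
-70 [318.12535772 281.12270365]
-10 [318.24661967 236.22552189]
50 [318.87397208 145.87387514]
-70 276 [ 0.52936013 -0.05457804  0.15561257] ang -68.93646342454583 r 0.0851761603527772 y 0.001476573851287169
-10 438 [ 0.59501138 -0.04578096  0.20885046] ang -8.975783551191983 r 0.0848899937838387 y 0.0012370135969787702
50 411 [ 0.67356587 -0.03494757  0.17818779] ang 51.15980914353906 r 0.0848086715796657 y 0.001254821193704987
```

View pics/w4.png

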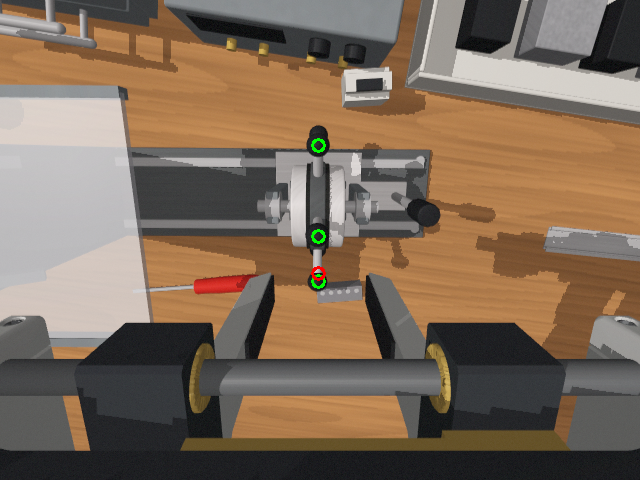

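All three visible balls fit: star at about -8.9°, radius 85 mm, y offset 1.3 mm. Next, descend and grip the ball.

Request:
carry_out:
  motion:
    - [[0.011,-0.008,0.2],0.0011]
    - [[0.011,-0.008,0.4],0.0011]
    - [[0.011,-0.008,0.53],0.0011]
    - [[0.011,-0.008,0.578],0.0011]
    - [[0.011,-0.008,0.578],0.0011]
    - [[0.011,-0.008,0.578],0.0011]

```text
time_s: 13.8
ee_pos: [0.5957, -0.0458, 0.1912]
eef_rot: [3.141, -0.003, 0.136]
force: [0.1, 0.4, -0.2]
grip_width: 0.0518
grip_force: 0.0
```

Request:
carry_out:
  motion:
    - [[0,0,0],0]
    - [[0,0,0],0]
    - [[0,0,0],0]
    - [[0,0,0],0]
    - [[0,0,0],0]
    - [[0,0,0],0]
    - [[0,0,0],0]
  hand: 1
  force: 20

```text
time_s: 14.5
ee_pos: [0.5948, -0.045, 0.1892]
eef_rot: [-3.141, 0.0, 0.136]
force: [-0.8, 4.2, 0.8]
grip_width: 0.0167
grip_force: 17.6
```

```bash
cat >> h.py <<'E'
C0=np.array([.6081,-.0439,.125])
def rows(a0,a1,n,settle=2):
    # arc rows from commanded ball angle a0 to a1 (deg), in units of 0.2 m
    A0=np.radians(a0); out=[]
    for a in np.radians(np.linspace(a0,a1,n+1)[1:]):
        out.append([[round(float(.085*(np.sin(a)-np.sin(A0))/.2),3),0,round(float(-.085*(np.cos(a)-np.cos(A0))/.2),3)],0])
    out+=[out[-1]]*settle; return str(out)
def meas(N=6):
    P=[];F=[];M=[]
    for i in range(N):
        o=ctrl.get_obs(); P.append(o["ee_pos"]);F.append(o["force"]);M.append(o["moment"]); camera("wrist")
    o=ctrl.get_obs(); P.append(o["ee_pos"]);F.append(o["force"]);M.append(o["moment"])
    P=np.mean(P,0);sd=np.std(F,0);F=np.mean(F,0);M=np.mean(M,0)
    e=P+[0,0,.019]-C0; a=np.arctan2(e@EX,e@EZ); t=np.cos(a)*EX-np.sin(a)*EZ
    r=np.hypot(e@EX,e@EZ); Ft=-F@t; tau=Ft*.085
    print(f"t{o['time_s']:.2f} star {np.degrees(a):.2f} r {r*1e3:.1f} y {e@EY*1e3:.1f} F {np.round(F,2)} sd {np.round(sd,2)} My {M@EY:.3f} tau {tau:.3f} drum {np.degrees(a-tau/1.5):.2f} gw {o['grip_width']:.4f}")
E
python3 - <<'E'
from h import *
meas(4)
print(rows(-9,25,6)); print(rows(25,60,6)); print(rows(60,25,6));print(rows(25,-10,6));print(rows(-10,-45,6)); print(rows(-45,-68,4));print(rows(-68,-30,6)); print(rows(-30,0,5))
E
```

```text
t14.70 star -9.09 r 84.2 y 0.6 F [-0.57  4.46  0.21] sd [0.27 0.4  0.6 ] My -0.008 tau -0.006 drum -8.85 gw 0.0165
[[[0.042, 0, -0.005], 0], [[0.084, 0, -0.005], 0], [[0.126, 0, -0.001], 0], [[0.167, 0, 0.007], 0], [[0.207, 0, 0.019], 0], [[0.246, 0, 0.035], 0], [[0.246, 0, 0.035], 0], [[0.246, 0, 0.035], 0]]
[[[0.038, 0, 0.02], 0], [[0.074, 0, 0.044], 0], [[0.108, 0, 0.072], 0], [[0.138, 0, 0.103], 0], [[0.165, 0, 0.136], 0], [[0.188, 0, 0.173], 0], [[0.188, 0, 0.173], 0], [[0.188, 0, 0.173], 0]]
[[[-0.024, 0, -0.036], 0], [[-0.051, 0, -0.07], 0], [[-0.081, 0, -0.101], 0], [[-0.114, 0, -0.128], 0], [[-0.15, 0, -0.152], 0], [[-0.188, 0, -0.173], 0], [[-0.188, 0, -0.173], 0], [[-0.188, 0, -0.173], 0]]
[[[-0.04, 0, -0.016], 0], [[-0.082, 0, -0.028], 0], [[-0.124, 0, -0.036], 0], [[-0.167, 0, -0.04], 0], [[-0.21, 0, -0.039], 0], [[-0.253, 0, -0.033], 0], [[-0.253, 0, -0.033], 0], [[-0.253, 0, -0.033], 0]]
[[[-0.042, 0, 0.01], 0], [[-0.083, 0, 0.024], 0], [[-0.122, 0, 0.042], 0], [[-0.16, 0, 0.063], 0], [[-0.195, 0, 0.089], 0], [[-0.227, 0, 0.118], 0], [[-0.227, 0, 0.118], 0], [[-0.227, 0, 0.118], 0]]
[[[-0.029, 0, 0.032], 0], [[-0.054, 0, 0.066], 0], [[-0.076, 0, 0.103], 0], [[-0.094, 0, 0.141], 0], [[-0.094, 0, 0.141], 0], [[-0.094, 0, 0.141], 0]]
[[[0.02, 0, -0.042], 0], [[0.045, 0, -0.083], 0], [[0.073, 0, -0.12], 0], [[0.106, 0, -0.153], 0], [[0.142, 0, -0.183], 0], [[0.182, 0, -0.209], 0], [[0.182, 0, -0.209], 0], [[0.182, 0, -0.209], 0]]
[[[0.04, 0, -0.02], 0], [[0.081, 0, -0.036], 0], [[0.124, 0, -0.048], 0], [[0.168, 0, -0.055], 0], [[0.212, 0, -0.057], 0], [[0.212, 0, -0.057], 0], [[0.212, 0, -0.057], 0]]
```

Grip width is 16.5 mm against a 22 mm ball, so the grasp needs a look.

```bash
python3 - <<'E'
from h import *
L=[]
for n in ["side","scene"]:
    p,d=camera(n); c=cam(n); u=proj(c,ball(np.radians(-9))).astype(int); print(n,u)
    L.append(cv2.resize(p[u[1]-60:u[1]+60,u[0]-60:u[0]+60],(400,400),interpolation=cv2.INTER_CUBIC))
cv2.imwrite("pics/g5.png",np.hstack(L))
E
```

```text
side [407 271]
scene [193 238]
```

View pics/g5.png

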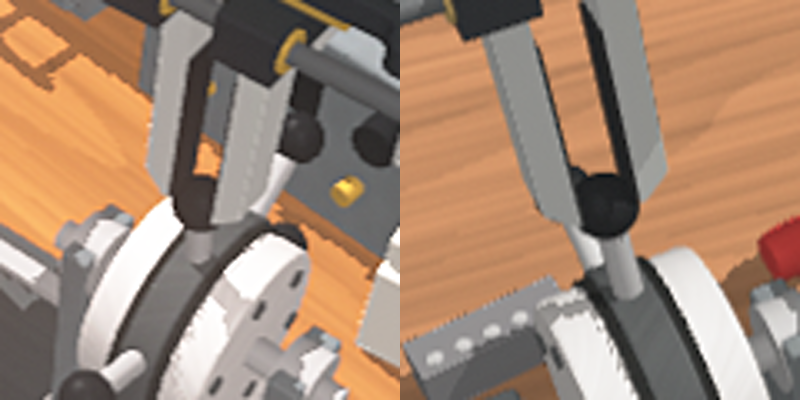

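```bash
python3 - <<'E'
from h import *
from scipy.optimize import least_squares
print(ctrl.get_obs()["ee_pos"],ctrl.get_obs()["grip_width"])
for n in ["scene","side"]:
    p,d=camera(n); K,oo,Rm=cam(n)
    v,u=np.nonzero((d>0)&(p.max(2)<70)); X=(np.linalg.inv(K)@np.c_[u,v,np.ones(len(u))].T*d[v,u]).T@Rm.T+oo
    for a in (-69,-9,51):
        B=ball(np.radians(a)); t=X[np.linalg.norm(X-B,axis=1)<.018]
        if len(t)<20: continue
        f=least_squares(lambda s:np.linalg.norm(t-s,axis=1)-.011,B,loss="soft_l1",f_scale=.0005); e=f.x-C0
        print(n,a,len(t),np.round(f.x,4),"xyz in stand",np.round([e@EX,e@EY,e@EZ],4),"ang",np.degrees(np.arctan2(e@EX,e@EZ)))
E
```

```text
[ 0.59483765 -0.04511003  0.18919679] 0.016633781004014636
scene -9 310 [ 0.5958 -0.0468  0.208 ] xyz in stand [-0.0126 -0.0012  0.083 ] ang -8.618298014755268
scene 51 364 [ 0.6742 -0.0362  0.177 ] xyz in stand [ 0.0665 -0.0014  0.052 ] ang 51.974563660627126
side -69 89 [ 0.5287 -0.0538  0.1561] xyz in stand [-0.08    0.001   0.0311] ang -68.7938331831407
side -9 113 [ 0.5943 -0.045   0.2094] xyz in stand [-0.0138  0.0008  0.0844] ang -9.301859826823954
side 51 149 [ 0.6727 -0.0343  0.1785] xyz in stand [0.0653 0.0007 0.0535] ang 50.71066150687194
```

The ball fit puts it within 1 mm of the grasp point, so the pads simply yield around it. Start the sweep.

Request:
carry_out:
  motion:
    - [[0.042,0,-0.005],0]
    - [[0.084,0,-0.005],0]
    - [[0.126,0,-0.001],0]
    - [[0.167,0,0.007],0]
    - [[0.207,0,0.019],0]
    - [[0.246,0,0.035],0]
    - [[0.246,0,0.035],0]

```text
time_s: 15.6
ee_pos: [0.6472, -0.0382, 0.1865]
eef_rot: [3.14, -0.011, 0.137]
force: [8.8, 3.8, 23.7]
grip_width: 0.0039
grip_force: 11.7
```

```bash
python3 -c "
from h import *
meas(6)"
```

```text
t15.90 star 25.77 r 89.4 y -0.3 F [ 7.53  2.24 20.62] sd [0.57 0.91 1.33] My -1.631 tau 0.168 drum 19.36 gw 0.0003
```

Request:
carry_out:
  motion:
    - [[0.038,0,0.02],0]
    - [[0.074,0,0.044],0]
    - [[0.108,0,0.072],0]
    - [[0.138,0,0.103],0]
    - [[0.165,0,0.136],0]
    - [[0.188,0,0.173],0]
    - [[0.188,0,0.173],0]

```text
time_s: 16.6
ee_pos: [0.6816, -0.0341, 0.1474]
eef_rot: [3.141, -0.001, 0.136]
force: [3.2, -0.1, 3.8]
grip_width: 0.0002
grip_force: 2.0
```

```bash
python3 -c "
from h import *
meas(6)"
```

```text
t16.90 star 60.29 r 85.0 y -0.2 F [ 2.21 -0.55  3.56] sd [0.43 0.35 0.55] My -0.504 tau 0.174 drum 53.64 gw 0.0000
```

The ball slipped out of the fingers, so look at the state.

```bash
python3 - <<'E'
from h import *
from scipy.optimize import least_squares
o=ctrl.get_obs();print(o["ee_pos"],o["force"])
L=[]
for n in ["side","scene"]:
    p,d=camera(n); c=cam(n); K,oo,Rm=c; u=proj(c,C0+[0,0,.05]).astype(int)
    L.append(cv2.resize(p[u[1]-80:u[1]+80,u[0]-80:u[0]+80],(400,400),interpolation=cv2.INTER_CUBIC))
    v,u=np.nonzero((d>0)&(p.max(2)<70)); X=(np.linalg.inv(K)@np.c_[u,v,np.ones(len(u))].T*d[v,u]).T@Rm.T+oo
    for a in range(-90,91,20):
        B=ball(np.radians(a)); t=X[np.linalg.norm(X-B,axis=1)<.022]
        if len(t)<50: continue
        f=least_squares(lambda s:np.linalg.norm(t-s,axis=1)-.011,B,loss="soft_l1",f_scale=.0005); e=f.x-C0
        print(n,a,len(t),"stand",np.round([e@EX,e@EY,e@EZ],4),"ang",np.degrees(np.arctan2(e@EX,e@EZ)).round(1),f.cost*1e6/len(t))
cv2.imwrite("pics/g6.png",np.hstack(L))
E
```

```text
[ 0.681034   -0.0339943   0.14822867] [ 2.3051847  -0.16920921  3.45268368]
side 10 58 stand [0.0056 0.001  0.0854] ang 3.8 0.08390837654007122
side 50 82 stand [ 0.0734 -0.001   0.0479] ang 56.9 1.2421110047916128
side 70 69 stand [0.0759 0.0007 0.0378] ang 63.5 0.1756330382224362
scene 50 83 stand [ 0.0742 -0.0022  0.0497] ang 56.2 0.7398258022840105
scene 70 215 stand [ 0.0768 -0.0012  0.0359] ang 64.9 0.1723999889538058
```

View pics/g6.png

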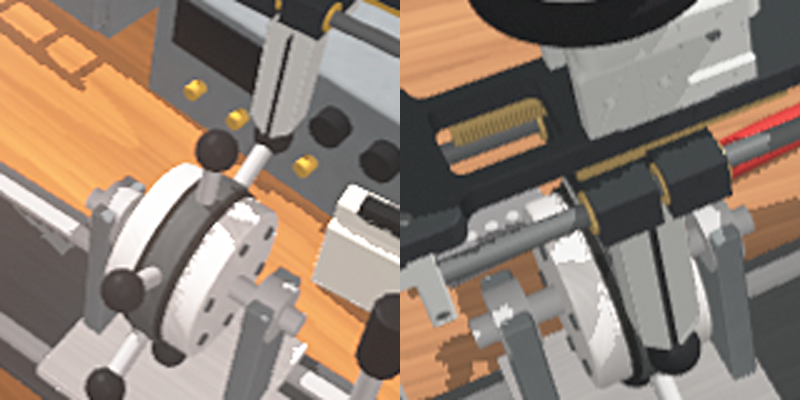

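Request:
carry_out:
  motion:
    - [[0,0,-0.2],0]
    - [[0,0,-0.4],0]
    - [[-0.15,0,-0.6],0]
    - [[-0.35,0,-0.7],0]
    - [[-0.43,0,-0.75],0]
    - [[-0.43,0,-0.75],0]
    - [[-0.43,0,-0.75],0]
  hand: -0.1

```text
time_s: 17.7
ee_pos: [0.5958, -0.0453, 0.2969]
eef_rot: [-3.141, 0.001, 0.136]
force: [-0.1, 0.6, -0.1]
grip_width: 0.0507
grip_force: 0.0
```

```bash
cat >> h.py <<'E'
def cloud(n):
    p,d=camera(n); K,o,Rm=cam(n); v,u=np.nonzero(d>0)
    return (np.linalg.inv(K)@np.c_[u,v,np.ones(len(u))].T*d[v,u]).T@Rm.T+o, p[v,u].max(1)
def balls(n="wrist",C=None):
    from scipy.optimize import least_squares
    C=C0 if C is None else C
    X,g=cloud(n); X=X[g<70]; out=[]
    for a in range(-90,91,15):
        B=ball(np.radians(a),C); 
        for it in range(2):
            t=X[np.linalg.norm(X-B,axis=1)<.018]
            if len(t)<60: break
            f=least_squares(lambda s:np.linalg.norm(t-s,axis=1)-.011,B,loss="soft_l1",f_scale=.0005); B=f.x
        else:
            e=f.x-C; out.append([np.degrees(np.arctan2(e@EX,e@EZ)).round(1),len(t),*np.round([e@EX*1e3,e@EY*1e3,e@EZ*1e3],1),round(f.cost*1e6/len(t),2)])
    for q in out: print(n,q)
E
python3 - <<'E'
from h import *
o=ctrl.get_obs();P=o["ee_pos"];print(P,o["eef_rot"],o["grip_width"])
balls()
for n in ["scene","side"]:
    X,g=cloud(n); e=X-P
    m=(abs(e@EX)<.015)&(abs(e@EY)<.06)&(e[:,2]>-.03)&(e[:,2]<.06)
    e=e[m]; s=np.c_[e@EX,e@EY,e@EZ]; s=s[np.argsort(s[:,2])]
    print(n,len(s)); 
    for lo in range(-30,50,5):
        q=s[(s[:,2]>lo/1e3)&(s[:,2]<=(lo+5)/1e3)]
        if len(q): print(lo,len(q),np.round(np.percentile(q[:,1],[0,50,100])*1e3),np.round(np.percentile(q[:,0],[5,95])*1e3))
E
```

```text
[ 0.59579439 -0.0452511   0.29691943] [-3.14124419e+00  1.11049896e-03  1.36012265e-01] 0.05072006367678307
wrist [np.float64(-62.0), 318, np.float64(-74.7), np.float64(0.2), np.float64(39.8), np.float64(0.09)]
wrist [np.float64(-62.0), 318, np.float64(-74.7), np.float64(0.2), np.float64(39.8), np.float64(0.09)]
wrist [np.float64(-1.5), 483, np.float64(-2.2), np.float64(0.0), np.float64(84.2), np.float64(0.09)]
wrist [np.float64(49.1), 372, np.float64(69.7), np.float64(0.2), np.float64(60.5), np.float64(0.99)]
wrist [np.float64(59.1), 426, np.float64(72.4), np.float64(0.1), np.float64(43.4), np.float64(0.09)]
scene 1155
20 30 [-32.  24.  27.] [-2. 11.]
25 95 [-37.  23.  33.] [-2. 11.]
30 155 [-40.  23.  35.] [-3. 11.]
35 171 [-40.  23.  35.] [-2. 11.]
40 168 [-40.  23.  35.] [-4. 11.]
45 181 [-40. -28.  36.] [-3. 11.]
side 875
20 9 [-29.  26.  30.] [-10.   5.]
25 73 [-33.  26.  34.] [-10.   6.]
30 102 [-38.  25.  37.] [-11.   5.]
35 137 [-38. -26.  37.] [-10.   6.]
40 132 [-38. -26.  38.] [-10.   6.]
45 138 [-39.  25.  38.] [-10.   5.]
```

Depth shows the finger ends sit about 22 mm above the reported TCP, so the tool is effectively shorter than reported. The grasp height has to allow for it. Regrasp the ball (now at -1.5°) that much deeper.

Request:
carry_out:
  motion:
    - [[0.051,0,0.15],0]
    - [[0.051,0,0.35],0]
    - [[0.051,0,0.55],0]
    - [[0.051,0,0.64],0]
    - [[0.051,0,0.64],0]

```text
time_s: 18.35
ee_pos: [0.6047, -0.0436, 0.1657]
eef_rot: [-3.14, 0.006, 0.136]
force: [0.4, 0.6, 0.2]
grip_width: 0.0521
grip_force: 0.0
```

Request:
carry_out:
  motion:
    - [[0,0,0],0]
    - [[0,0,0],0]
    - [[0,0,0],0]
    - [[0,0,0],0]
    - [[0,0,0],0]
    - [[0,0,0],0]
  hand: 1
  force: 25

```text
time_s: 18.95
ee_pos: [0.606, -0.0435, 0.1704]
eef_rot: [-3.141, -0.001, 0.136]
force: [-1.0, 4.6, 5.0]
grip_width: 0.0206
grip_force: 25.0
```

```bash
sed -i 's/P+\[0,0,.019\]-C0/P+[0,0,.041]-C0/' h.py; python3 -c "
from h import *
meas(4)
print(rows(-1.5,33,6,1));print(rows(33,60,5,1));print(rows(60,30,5,1))"
```

```text
t19.15 star -1.32 r 86.4 y 0.7 F [-0.55  4.86  5.86] sd [0.38 0.41 0.48] My 0.022 tau -0.021 drum -0.50 gw 0.0208
[[[0.043, 0, 0.001], 0], [[0.085, 0, 0.006], 0], [[0.126, 0, 0.016], 0], [[0.167, 0, 0.029], 0], [[0.206, 0, 0.047], 0], [[0.243, 0, 0.068], 0], [[0.243, 0, 0.068], 0]]
[[[0.033, 0, 0.023], 0], [[0.063, 0, 0.05], 0], [[0.09, 0, 0.079], 0], [[0.115, 0, 0.11], 0], [[0.137, 0, 0.144], 0], [[0.137, 0, 0.144], 0]]
[[[-0.024, 0, -0.037], 0], [[-0.052, 0, -0.072], 0], [[-0.084, 0, -0.103], 0], [[-0.118, 0, -0.131], 0], [[-0.156, 0, -0.156], 0], [[-0.156, 0, -0.156], 0]]
```

Request:
carry_out:
  motion:
    - [[0.043,0,0.001],0]
    - [[0.085,0,0.006],0]
    - [[0.126,0,0.016],0]
    - [[0.167,0,0.029],0]
    - [[0.206,0,0.047],0]
    - [[0.243,0,0.068],0]
    - [[0.243,0,0.068],0]

```text
time_s: 19.85
ee_pos: [0.6549, -0.0368, 0.1565]
eef_rot: [-3.141, -0.002, 0.137]
force: [-0.6, 4.8, 7.4]
grip_width: 0.0204
grip_force: 25.0
```

```bash
python3 -c "
from h import *
meas(6)"
```

```text
t20.15 star 32.78 r 86.6 y 0.6 F [-0.73  4.83  6.73] sd [0.4  0.52 0.54] My 0.051 tau 0.314 drum 20.78 gw 0.0203
```

Request:
carry_out:
  motion:
    - [[0.033,0,0.023],0]
    - [[0.063,0,0.05],0]
    - [[0.09,0,0.079],0]
    - [[0.115,0,0.11],0]
    - [[0.137,0,0.144],0]
    - [[0.137,0,0.144],0]

```text
time_s: 20.75
ee_pos: [0.6822, -0.0331, 0.1277]
eef_rot: [-3.142, -0.003, 0.137]
force: [1.5, 4.7, 7.8]
grip_width: 0.0204
grip_force: 25.0
```

```bash
python3 -c "
from h import *
meas(6)
print(rows(60,0,10,1));print(rows(0,-35,6,1));print(rows(-35,-62,5,1));print(rows(-62,-15,8,1))"
```

```text
t21.05 star 59.38 r 86.7 y 0.6 F [1.51 4.91 6.79] sd [0.42 0.29 0.51] My -0.358 tau 0.403 drum 44.00 gw 0.0206
[[[-0.024, 0, -0.037], 0], [[-0.052, 0, -0.072], 0], [[-0.084, 0, -0.103], 0], [[-0.118, 0, -0.131], 0], [[-0.156, 0, -0.156], 0], [[-0.195, 0, -0.176], 0], [[-0.237, 0, -0.192], 0], [[-0.28, 0, -0.203], 0], [[-0.324, 0, -0.21], 0], [[-0.368, 0, -0.212], 0], [[-0.368, 0, -0.212], 0]]
[[[-0.043, 0, 0.002], 0], [[-0.086, 0, 0.009], 0], [[-0.128, 0, 0.02], 0], [[-0.168, 0, 0.035], 0], [[-0.207, 0, 0.054], 0], [[-0.244, 0, 0.077], 0], [[-0.244, 0, 0.077], 0]]
[[[-0.032, 0, 0.024], 0], [[-0.061, 0, 0.052], 0], [[-0.087, 0, 0.082], 0], [[-0.111, 0, 0.114], 0], [[-0.131, 0, 0.149], 0], [[-0.131, 0, 0.149], 0]]
[[[0.022, 0, -0.037], 0], [[0.048, 0, -0.072], 0], [[0.078, 0, -0.104], 0], [[0.111, 0, -0.133], 0], [[0.146, 0, -0.158], 0], [[0.184, 0, -0.18], 0], [[0.224, 0, -0.198], 0], [[0.265, 0, -0.211], 0], [[0.265, 0, -0.211], 0]]
```

Request:
carry_out:
  motion:
    - [[-0.024,0,-0.037],0]
    - [[-0.052,0,-0.072],0]
    - [[-0.084,0,-0.103],0]
    - [[-0.118,0,-0.131],0]
    - [[-0.156,0,-0.156],0]
    - [[-0.195,0,-0.176],0]
    - [[-0.237,0,-0.192],0]
    - [[-0.28,0,-0.203],0]
    - [[-0.324,0,-0.21],0]
    - [[-0.368,0,-0.212],0]
    - [[-0.368,0,-0.212],0]

```text
time_s: 22.15
ee_pos: [0.6072, -0.0433, 0.1692]
eef_rot: [-3.141, 0.001, 0.136]
force: [3.2, 6.1, -5.3]
grip_width: 0.0205
grip_force: 25.0
```

```bash
python3 -c "
from h import *
meas(6)"
```

```text
t22.45 star -0.23 r 85.1 y 0.7 F [ 3.38  5.84 -4.36] sd [0.5  0.52 0.7 ] My -0.775 tau -0.351 drum 13.17 gw 0.0209
```

Request:
carry_out:
  motion:
    - [[-0.043,0,0.002],0]
    - [[-0.086,0,0.009],0]
    - [[-0.128,0,0.02],0]
    - [[-0.168,0,0.035],0]
    - [[-0.207,0,0.054],0]
    - [[-0.244,0,0.077],0]
    - [[-0.244,0,0.077],0]

```text
time_s: 23.15
ee_pos: [0.5595, -0.05, 0.1558]
eef_rot: [-3.142, -0.002, 0.136]
force: [-1.9, 7.2, 12.9]
grip_width: 0.0206
grip_force: 25.0
```

```bash
python3 -c "
from h import *
meas(6)"
```

```text
t23.45 star -33.93 r 86.9 y 0.6 F [-2.98  7.16 14.02] sd [0.6  0.32 0.69] My 0.195 tau -0.526 drum -13.85 gw 0.0204
```

Request:
carry_out:
  motion:
    - [[-0.032,0,0.024],0]
    - [[-0.061,0,0.052],0]
    - [[-0.087,0,0.082],0]
    - [[-0.111,0,0.114],0]
    - [[-0.131,0,0.149],0]
    - [[-0.131,0,0.149],0]

```text
time_s: 24.05
ee_pos: [0.5329, -0.0536, 0.1247]
eef_rot: [-3.141, 0.0, 0.136]
force: [-4.5, 6.9, 9.4]
grip_width: 0.0205
grip_force: 25.0
```

```bash
python3 -c "
from h import *
meas(6)"
```

```text
t24.35 star -61.31 r 85.9 y 0.7 F [-5.33  6.47  9.81] sd [0.47 0.39 0.48] My 0.643 tau -0.552 drum -40.24 gw 0.0206
```

Request:
carry_out:
  motion:
    - [[0.022,0,-0.037],0]
    - [[0.048,0,-0.072],0]
    - [[0.078,0,-0.104],0]
    - [[0.111,0,-0.133],0]
    - [[0.146,0,-0.158],0]
    - [[0.184,0,-0.18],0]
    - [[0.224,0,-0.198],0]
    - [[0.265,0,-0.211],0]
    - [[0.265,0,-0.211],0]

```text
time_s: 25.25
ee_pos: [0.5863, -0.0466, 0.1666]
eef_rot: [3.141, 0.001, 0.136]
force: [-1.8, 1.6, 0.3]
grip_width: 0.0025
grip_force: 1.1
```

```bash
python3 -c "
from h import *
meas(6)"
```

```text
t25.55 star -15.17 r 85.5 y 0.1 F [-1.86  0.75 -0.43] sd [0.42 0.62 0.54] My 0.307 tau 0.152 drum -20.99 gw 0.0004
```

The last move slipped off the ball, but the trend is clear: heavy side down near drum +20 to 25°. Lift, re-see the star, and regrip harder.

Request:
carry_out:
  motion:
    - [[0,0,-0.15],0]
    - [[0,0,-0.4],0]
    - [[0,0,-0.6],0]
    - [[0,0,-0.65],0]
    - [[0,0,-0.65],0]
  hand: -0.1

```text
time_s: 26.05
ee_pos: [0.5867, -0.0469, 0.298]
eef_rot: [3.14, -0.003, 0.136]
force: [-0.1, -0.5, -0.3]
grip_width: 0.0368
grip_force: 0.0
```

```bash
python3 - <<'E'
from h import *
o=ctrl.get_obs();e=o["ee_pos"]-C0;print(e@EX,e@EY,o["ee_pos"][2],o["eef_rot"][2],o["grip_width"],o["time_s"])
balls()
from scipy.optimize import least_squares
d=np.array([[20.8,.314,1],[44,.403,1],[13.2,-.351,-1],[-13.9,-.526,-1],[-40.2,-.552,-1]])
f=lambda p:d[:,1]-p[0]*np.sin(np.radians(d[:,0]-p[1]))-p[2]*d[:,2]
r=least_squares(f,[.22,20,.3],bounds=([.19,-180,.25],[.26,180,.4]),x_scale=[.1,50,.1]); print(r.x,r.fun)
E
```

```text
-0.02157399763320332 -6.0803777622179675e-05 0.298006250306293 0.13585248245639892 0.036842387325311435 26.05
wrist [np.float64(-57.4), 304, np.float64(-73.4), np.float64(0.2), np.float64(47.0), np.float64(1.13)]
wrist [np.float64(-7.6), 477, np.float64(-11.0), np.float64(0.1), np.float64(82.2), np.float64(0.08)]
wrist [np.float64(-7.6), 477, np.float64(-11.0), np.float64(0.1), np.float64(82.2), np.float64(0.08)]
wrist [np.float64(45.7), 447, np.float64(66.6), np.float64(0.5), np.float64(65.1), np.float64(1.18)]
wrist [np.float64(54.1), 451, np.float64(67.0), np.float64(0.2), np.float64(48.5), np.float64(0.1)]
[ 0.26       24.82533759  0.32562407] [ 0.00662731 -0.00802081  0.02701696 -0.03772312  0.00931266]
```

Request:
carry_out:
  motion:
    - [[0.052,0,0],0]
    - [[0.052,0,0.2],0]
    - [[0.052,0,0.4],0]
    - [[0.052,0,0.58],0]
    - [[0.052,0,0.645],0]
    - [[0.052,0,0.645],0]
    - [[0.052,0,0.645],0]

```text
time_s: 26.8
ee_pos: [0.5971, -0.0453, 0.1688]
eef_rot: [3.141, -0.001, 0.136]
force: [-0.0, -1.0, 0.6]
grip_width: 0.0517
grip_force: 0.0
```

Request:
carry_out:
  motion:
    - [[0,0,0],0]
    - [[0,0,0],0]
    - [[0,0,0],0]
    - [[0,0,0],0]
    - [[0,0,0],0]
    - [[0,0,0],0]
  hand: 1
  force: 50

```text
time_s: 27.4
ee_pos: [0.5968, -0.0447, 0.168]
eef_rot: [-3.141, -0.001, 0.136]
force: [-1.1, 3.7, 3.3]
grip_width: 0.02
grip_force: 50.0
```

```bash
python3 -c "
from h import *
meas(3)
print(rows(-7.5,40,8,1));print(rows(40,66,5,1));print(rows(66,15,9,1));print(rows(15,-10,5,1));print(rows(-10,-38,5,1));print(rows(-38,20,10,1))"
```

```text
t27.55 star -7.68 r 84.8 y 0.7 F [-1.36  4.85  4.19] sd [0.49 0.71 0.63] My 0.087 tau 0.010 drum -8.06 gw 0.0199
[[[0.044, 0, -0.003], 0], [[0.088, 0, -0.002], 0], [[0.132, 0, 0.003], 0], [[0.174, 0, 0.013], 0], [[0.216, 0, 0.028], 0], [[0.256, 0, 0.047], 0], [[0.294, 0, 0.069], 0], [[0.329, 0, 0.096], 0], [[0.329, 0, 0.096], 0]]
[[[0.028, 0, 0.026], 0], [[0.054, 0, 0.055], 0], [[0.077, 0, 0.085], 0], [[0.098, 0, 0.118], 0], [[0.115, 0, 0.153], 0], [[0.115, 0, 0.153], 0]]
[[[-0.019, 0, -0.037], 0], [[-0.042, 0, -0.073], 0], [[-0.068, 0, -0.106], 0], [[-0.097, 0, -0.136], 0], [[-0.129, 0, -0.164], 0], [[-0.163, 0, -0.188], 0], [[-0.2, 0, -0.208], 0], [[-0.238, 0, -0.225], 0], [[-0.278, 0, -0.238], 0], [[-0.278, 0, -0.238], 0]]
[[[-0.036, 0, -0.008], 0], [[-0.073, 0, -0.013], 0], [[-0.11, 0, -0.014], 0], [[-0.147, 0, -0.013], 0], [[-0.184, 0, -0.008], 0], [[-0.184, 0, -0.008], 0]]
[[[-0.04, 0, 0.009], 0], [[-0.08, 0, 0.022], 0], [[-0.118, 0, 0.039], 0], [[-0.154, 0, 0.06], 0], [[-0.188, 0, 0.084], 0], [[-0.188, 0, 0.084], 0]]
[[[0.035, 0, -0.025], 0], [[0.073, 0, -0.046], 0], [[0.112, 0, -0.063], 0], [[0.153, 0, -0.076], 0], [[0.195, 0, -0.085], 0], [[0.238, 0, -0.089], 0], [[0.281, 0, -0.09], 0], [[0.324, 0, -0.086], 0], [[0.366, 0, -0.077], 0], [[0.407, 0, -0.064], 0], [[0.407, 0, -0.064], 0]]
```

Request:
carry_out:
  motion:
    - [[0.044,0,-0.003],0]
    - [[0.088,0,-0.002],0]
    - [[0.132,0,0.003],0]
    - [[0.174,0,0.013],0]
    - [[0.216,0,0.028],0]
    - [[0.256,0,0.047],0]
    - [[0.294,0,0.069],0]
    - [[0.329,0,0.096],0]
    - [[0.329,0,0.096],0]

```text
time_s: 28.45
ee_pos: [0.6632, -0.0357, 0.1494]
eef_rot: [3.142, -0.003, 0.137]
force: [0.9, 5.0, 9.7]
grip_width: 0.0198
grip_force: 50.0
```

```bash
python3 -c "
from h import *
meas(9)"
```

```text
t28.90 star 40.05 r 85.9 y 0.6 F [0.87 5.7  9.46] sd [0.27 0.58 0.39] My -0.143 tau 0.411 drum 24.35 gw 0.0201
```

Request:
carry_out:
  motion:
    - [[0.028,0,0.026],0]
    - [[0.054,0,0.055],0]
    - [[0.077,0,0.085],0]
    - [[0.098,0,0.118],0]
    - [[0.115,0,0.153],0]
    - [[0.115,0,0.153],0]

```text
time_s: 29.5
ee_pos: [0.6871, -0.0324, 0.1195]
eef_rot: [3.141, -0.007, 0.137]
force: [8.5, 5.6, 11.6]
grip_width: 0.0196
grip_force: 50.0
```

```bash
python3 -c "
from h import *
meas(9)"
```

```text
t29.95 star 65.61 r 87.3 y 0.6 F [ 8.12  6.14 11.06] sd [0.42 0.47 0.68] My -1.435 tau 0.545 drum 44.81 gw 0.0196
```

Request:
carry_out:
  motion:
    - [[-0.019,0,-0.037],0]
    - [[-0.042,0,-0.073],0]
    - [[-0.068,0,-0.106],0]
    - [[-0.097,0,-0.136],0]
    - [[-0.129,0,-0.164],0]
    - [[-0.163,0,-0.188],0]
    - [[-0.2,0,-0.208],0]
    - [[-0.238,0,-0.225],0]
    - [[-0.278,0,-0.238],0]
    - [[-0.278,0,-0.238],0]

```text
time_s: 30.95
ee_pos: [0.628, -0.0405, 0.1641]
eef_rot: [-3.14, 0.003, 0.136]
force: [2.1, 5.8, -12.0]
grip_width: 0.0201
grip_force: 50.0
```

```bash
python3 -c "
from h import *
meas(9)"
```

```text
t31.40 star 14.51 r 82.7 y 0.7 F [  1.09   5.5  -11.01] sd [0.5  0.33 0.55] My -0.394 tau -0.385 drum 29.20 gw 0.0199
```

Request:
carry_out:
  motion:
    - [[-0.036,0,-0.008],0]
    - [[-0.073,0,-0.013],0]
    - [[-0.11,0,-0.014],0]
    - [[-0.147,0,-0.013],0]
    - [[-0.184,0,-0.008],0]
    - [[-0.184,0,-0.008],0]

```text
time_s: 32.0
ee_pos: [0.5927, -0.0454, 0.1668]
eef_rot: [-3.141, -0.001, 0.136]
force: [5.8, 6.9, -7.4]
grip_width: 0.02
grip_force: 50.0
```

```bash
python3 -c "
from h import *
meas(9)"
```

```text
t32.45 star -10.29 r 84.2 y 0.7 F [ 5.32  6.65 -6.18] sd [0.39 0.41 0.67] My -1.191 tau -0.423 drum 5.86 gw 0.0198
```

```bash
cat > fit.py <<'E'
from h import *
from scipy.optimize import least_squares
# star deg, r mm, Fx,Fy,Fz, My, dir
D=np.array([[32.78,86.6,-.73,4.83,6.73,.051,1],[59.38,86.7,1.51,4.91,6.79,-.358,1],[-.23,85.1,3.38,5.84,-4.36,-.775,-1],
[-33.93,86.9,-2.98,7.16,14.02,.195,-1],[-61.31,85.9,-5.33,6.47,9.81,.643,-1],
[40.05,85.9,.87,5.7,9.46,-.143,1],[65.61,87.3,8.12,6.14,11.06,-1.435,1],[14.51,82.7,1.09,5.5,-11.01,-.394,-1],[-10.29,84.2,5.32,6.65,-6.18,-1.191,-1]]+EXTRA if 'EXTRA' in globals() else
[[32.78,86.6,-.73,4.83,6.73,.051,1],[59.38,86.7,1.51,4.91,6.79,-.358,1],[-.23,85.1,3.38,5.84,-4.36,-.775,-1],
[-33.93,86.9,-2.98,7.16,14.02,.195,-1],[-61.31,85.9,-5.33,6.47,9.81,.643,-1],
[40.05,85.9,.87,5.7,9.46,-.143,1],[65.61,87.3,8.12,6.14,11.06,-1.435,1],[14.51,82.7,1.09,5.5,-11.01,-.394,-1],[-10.29,84.2,5.32,6.65,-6.18,-1.191,-1]])
def tau(h,D=D):
    a=np.radians(D[:,0]); r=D[:,1]/1e3; Fx=D[:,2:5]@EX; Fz=D[:,4]
    x=r*np.sin(a); z=r*np.cos(a)+h      # sensor above ball by h
    return -(D[:,5]+z*Fx-x*Fz)
def res(p,fixf=None):
    A,tb,f,h=p; t=tau(h); th=D[:,0]-np.degrees(t/1.5)
    return t-A*np.sin(np.radians(th-tb))-f*D[:,6]
if __name__=="__main__":
    for lo,hi in [((.2,-180,.299,.1),(.255,180,.301,.3)),((.0,-180,.1,.1),(.5,180,.5,.3)),((.2,-180,.1,-.01),(.255,180,.5,.01))]:
        r=least_squares(res,[.22,25,.3,np.clip(.18,lo[3],hi[3]-1e-3)],bounds=(lo,hi),x_scale=[.1,30,.1,.05])
        print(np.round(r.x,3),np.round(r.fun,3),np.round(tau(r.x[3]),3))
E
python3 fit.py
```

```text
[ 0.2   19.145  0.299  0.177] [-0.029  0.     0.015  0.041  0.057 -0.068  0.022 -0.03   0.036] [ 0.281  0.386 -0.31  -0.383 -0.422  0.268  0.422 -0.305 -0.322]
[ 0.104 31.053  0.304  0.184] [-0.006  0.041 -0.002  0.016  0.014 -0.046  0.019 -0.006 -0.013] [ 0.281  0.371 -0.339 -0.369 -0.392  0.256  0.36  -0.317 -0.364]
[ 2.55000e-01 -1.18605e+02  5.00000e-01  1.00000e-02] [-0.39   0.118  0.635 -0.449 -0.907 -0.129  1.168  0.315  0.958] [ 2.700e-01  7.470e-01  3.820e-01 -7.130e-01 -1.157e+00  5.420e-01
  1.905e+00  1.000e-03  7.100e-01]
```

```bash
cat >> h.py <<'E'
def meas(N=4,dirn=0,h=.18):
    O=[]
    for i in range(N): O.append(ctrl.get_obs()); camera("wrist")
    O.append(ctrl.get_obs()); m=lambda k:np.mean([o[k] for o in O],0)
    P,F,M=m("ee_pos"),m("force"),m("moment"); sM=np.std([o["moment"]@EY for o in O])
    e=P+[0,0,.041]-C0; a=np.degrees(np.arctan2(e@EX,e@EZ)); r=np.hypot(e@EX,e@EZ)
    raw=-F@(np.cos(np.radians(a))*EX-np.sin(np.radians(a))*EZ)*.085
    t=-(M@EY+(e@EZ+h)*(F@EX)-e@EX*F[2])
    print(f"t{O[-1]['time_s']:.2f} gw {O[-1]['grip_width']:.4f} raw {raw:.3f} tau {t:.3f} drum {a-np.degrees(t/1.5):.1f} sM {sM:.3f}")
    print([round(float(x),3) for x in (a,r*1e3,*F,M@EY,dirn)])
E
python3 -c "
from h import *
print(rows(-10,-40,6,1));print(rows(-40,20,10,1));print(rows(20,42,5,1));print(rows(42,56,3,0));print(rows(56,22,6,1));print(rows(22,0,5,1))"
```

```text
[[[-0.036, 0, 0.008], 0], [[-0.072, 0, 0.019], 0], [[-0.106, 0, 0.033], 0], [[-0.139, 0, 0.05], 0], [[-0.17, 0, 0.07], 0], [[-0.199, 0, 0.093], 0], [[-0.199, 0, 0.093], 0]]
[[[0.036, 0, -0.027], 0], [[0.074, 0, -0.05], 0], [[0.114, 0, -0.068], 0], [[0.156, 0, -0.083], 0], [[0.199, 0, -0.093], 0], [[0.244, 0, -0.098], 0], [[0.288, 0, -0.099], 0], [[0.332, 0, -0.095], 0], [[0.376, 0, -0.087], 0], [[0.419, 0, -0.074], 0], [[0.419, 0, -0.074], 0]]
[[[0.03, 0, 0.012], 0], [[0.059, 0, 0.027], 0], [[0.087, 0, 0.044], 0], [[0.114, 0, 0.063], 0], [[0.139, 0, 0.084], 0], [[0.139, 0, 0.084], 0]]
[[[0.025, 0, 0.024], 0], [[0.047, 0, 0.05], 0], [[0.068, 0, 0.078], 0]]
[[[-0.025, 0, -0.034], 0], [[-0.054, 0, -0.065], 0], [[-0.085, 0, -0.093], 0], [[-0.119, 0, -0.117], 0], [[-0.155, 0, -0.139], 0], [[-0.193, 0, -0.156], 0], [[-0.193, 0, -0.156], 0]]
[[[-0.031, 0, -0.011], 0], [[-0.062, 0, -0.02], 0], [[-0.094, 0, -0.026], 0], [[-0.127, 0, -0.03], 0], [[-0.159, 0, -0.031], 0], [[-0.159, 0, -0.031], 0]]
```

Request:
carry_out:
  motion:
    - [[-0.037,0,0.007],0]
    - [[-0.073,0,0.018],0]
    - [[-0.109,0,0.033],0]
    - [[-0.142,0,0.051],0]
    - [[-0.171,0,0.071],0]
    - [[-0.199,0,0.093],0]
    - [[-0.199,0,0.093],0]
  force: 25

```text
time_s: 33.15
ee_pos: [0.5534, -0.0509, 0.1513]
eef_rot: [3.141, -0.003, 0.136]
force: [-9.8, 7.9, 22.8]
grip_width: 0.0187
grip_force: 25.4
```

```bash
python3 -c "
from h import *
meas(4,-1)"
```

```text
t33.35 gw 0.0182 raw -0.676 tau -0.480 drum -20.7 sM 0.058
[-39.041, 86.933, -10.228, 8.482, 23.695, 1.404, -1.0]
```

The grip is contacting the ball off its equator: the width is under 22 mm and the tool is pushed up, so it is still too high. Release, look, and regrasp 5 mm deeper.

Request:
carry_out:
  motion:
    - [[0,0,0],0]
    - [[0,0,0],0]
    - [[0.05,0,-0.15],0]
    - [[0.1,0,-0.4],0]
    - [[0.15,0,-0.6],0]
    - [[0.15,0,-0.7],0]
    - [[0.15,0,-0.7],0]
    - [[0.15,0,-0.7],0]
  hand: -0.1

```text
time_s: 34.15
ee_pos: [0.5831, -0.0473, 0.2874]
eef_rot: [3.142, 0.001, 0.136]
force: [0.9, 0.9, -0.2]
grip_width: 0.0519
grip_force: 0.0
```

```bash
python3 - <<'E'
from h import *
o=ctrl.get_obs();e=o["ee_pos"]-C0;print(e@EX,e@EY,o["ee_pos"][2],o["eef_rot"],o["grip_width"],o["time_s"])
balls()
E
```

```text
-0.025242253617970303 3.6844759555515206e-05 0.28742523662293756 [3.14154624e+00 1.08180597e-03 1.35751611e-01] 0.05189721149504458 34.15
wrist [np.float64(-75.8), 299, np.float64(-82.7), np.float64(0.3), np.float64(21.0), np.float64(0.1)]
wrist [np.float64(-64.1), 272, np.float64(-76.5), np.float64(0.6), np.float64(37.1), np.float64(1.02)]
wrist [np.float64(-15.7), 485, np.float64(-22.8), np.float64(0.1), np.float64(81.2), np.float64(0.09)]
wrist [np.float64(-6.3), 285, np.float64(-10.5), np.float64(-0.6), np.float64(95.0), np.float64(0.74)]
wrist [np.float64(35.2), 376, np.float64(54.0), np.float64(-0.4), np.float64(76.4), np.float64(0.87)]
wrist [np.float64(45.0), 500, np.float64(59.4), np.float64(0.1), np.float64(59.5), np.float64(0.09)]
wrist [np.float64(93.5), 263, np.float64(84.5), np.float64(-0.4), np.float64(-5.2), np.float64(0.95)]
```

Request:
carry_out:
  motion:
    - [[0.0125,0,0.2],0]
    - [[0.0125,0,0.4],0]
    - [[0.0125,0,0.57],0]
    - [[0.0125,0,0.632],0]
    - [[0.0125,0,0.632],0]
    - [[0.0125,0,0.632],0]

```text
time_s: 34.8
ee_pos: [0.5863, -0.0468, 0.1633]
eef_rot: [3.141, -0.001, 0.136]
force: [0.5, 0.7, 0.5]
grip_width: 0.0515
grip_force: 0.0
```

Request:
carry_out:
  motion:
    - [[0,0,0],0]
    - [[0,0,0],0]
    - [[0,0,0],0]
    - [[0,0,0],0]
    - [[0,0,0],0]
    - [[0,0,0],0]
  hand: 1
  force: 25

```text
time_s: 35.4
ee_pos: [0.5859, -0.0462, 0.1624]
eef_rot: [-3.141, -0.0, 0.136]
force: [-2.3, 3.6, 2.7]
grip_width: 0.0206
grip_force: 25.0
```

```bash
sed -i 's/P+\[0,0,.041\]-C0; a=np.degrees/P+[0,0,.046]-C0; a=np.degrees/; s/h=.18)/h=.175)/' h.py; python3 -c "
from h import *
meas(2)
print(rows(-15.5,38,9,1));print(rows(38,55,4,1));print(rows(55,15,7,1));print(rows(15,-10,5,1))"
```

```text
t35.50 gw 0.0209 raw 0.031 tau 0.067 drum -17.5 sM 0.041
[-14.962, 86.313, -1.966, 4.414, 3.628, 0.2, 0.0]
[[[0.043, 0, -0.01], 0], [[0.087, 0, -0.015], 0], [[0.131, 0, -0.015], 0], [[0.175, 0, -0.011], 0], [[0.218, 0, -0.002], 0], [[0.26, 0, 0.011], 0], [[0.301, 0, 0.028], 0], [[0.339, 0, 0.049], 0], [[0.375, 0, 0.075], 0], [[0.375, 0, 0.075], 0]]
[[[0.024, 0, 0.02], 0], [[0.047, 0, 0.042], 0], [[0.067, 0, 0.066], 0], [[0.086, 0, 0.091], 0], [[0.086, 0, 0.091], 0]]
[[[-0.026, 0, -0.033], 0], [[-0.055, 0, -0.064], 0], [[-0.087, 0, -0.092], 0], [[-0.122, 0, -0.116], 0], [[-0.159, 0, -0.137], 0], [[-0.198, 0, -0.154], 0], [[-0.238, 0, -0.167], 0], [[-0.238, 0, -0.167], 0]]
[[[-0.036, 0, -0.008], 0], [[-0.073, 0, -0.013], 0], [[-0.11, 0, -0.014], 0], [[-0.147, 0, -0.013], 0], [[-0.184, 0, -0.008], 0], [[-0.184, 0, -0.008], 0]]
```

Request:
carry_out:
  motion:
    - [[0.043,0,-0.01],0]
    - [[0.087,0,-0.015],0]
    - [[0.131,0,-0.015],0]
    - [[0.175,0,-0.011],0]
    - [[0.218,0,-0.002],0]
    - [[0.26,0,0.011],0]
    - [[0.301,0,0.028],0]
    - [[0.339,0,0.049],0]
    - [[0.375,0,0.075],0]
    - [[0.375,0,0.075],0]

```text
time_s: 36.5
ee_pos: [0.6614, -0.0359, 0.1476]
eef_rot: [-3.142, -0.002, 0.137]
force: [0.5, 4.4, 8.3]
grip_width: 0.0207
grip_force: 25.0
```

```bash
python3 -c "
from h import *
meas(4,1)"
```

```text
t36.70 gw 0.0205 raw 0.325 tau 0.277 drum 27.2 sM 0.035
[37.831, 87.239, 0.203, 4.996, 7.367, -0.098, 1.0]
```

Request:
carry_out:
  motion:
    - [[0.024,0,0.02],0]
    - [[0.047,0,0.042],0]
    - [[0.067,0,0.066],0]
    - [[0.086,0,0.091],0]
    - [[0.086,0,0.091],0]

```text
time_s: 37.2
ee_pos: [0.6785, -0.0336, 0.1297]
eef_rot: [3.142, -0.003, 0.137]
force: [2.5, 5.8, 7.6]
grip_width: 0.0205
grip_force: 25.0
```

```bash
python3 -c "
from h import *
meas(4,1)"
```

```text
t37.40 gw 0.0206 raw 0.390 tau 0.307 drum 42.6 sM 0.015
[54.311, 87.351, 2.355, 5.291, 7.847, -0.441, 1.0]
```

Request:
carry_out:
  motion:
    - [[-0.026,0,-0.033],0]
    - [[-0.055,0,-0.064],0]
    - [[-0.087,0,-0.092],0]
    - [[-0.122,0,-0.116],0]
    - [[-0.159,0,-0.137],0]
    - [[-0.198,0,-0.154],0]
    - [[-0.238,0,-0.167],0]
    - [[-0.238,0,-0.167],0]

```text
time_s: 38.2
ee_pos: [0.6288, -0.0403, 0.1613]
eef_rot: [-3.141, 0.002, 0.136]
force: [1.5, 6.2, -7.9]
grip_width: 0.0205
grip_force: 25.0
```

```bash
python3 -c "
from h import *
meas(4,-1)"
```

```text
t38.40 gw 0.0205 raw -0.316 tau -0.256 drum 24.4 sM 0.024
[14.605, 84.904, 1.345, 5.54, -6.715, -0.425, -1.0]
```

Request:
carry_out:
  motion:
    - [[-0.036,0,-0.008],0]
    - [[-0.073,0,-0.013],0]
    - [[-0.11,0,-0.014],0]
    - [[-0.147,0,-0.013],0]
    - [[-0.184,0,-0.008],0]
    - [[-0.184,0,-0.008],0]

```text
time_s: 39.0
ee_pos: [0.5931, -0.0453, 0.1634]
eef_rot: [-3.141, -0.0, 0.136]
force: [4.4, 6.2, -4.9]
grip_width: 0.0206
grip_force: 25.0
```

```bash
python3 -c "
from h import *
meas(4,-1)"
```

```text
t39.20 gw 0.0207 raw -0.407 tau -0.405 drum 5.6 sM 0.021
[-9.868, 85.724, 4.58, 6.48, -3.198, -0.954, -1.0]
```

Forward and backward torques match at drum ≈25° (raw +0.325 and -0.316), and points either side agree. Bring it there moving forward, then ease the star back to unload the rubber.

```bash
python3 -c "
from h import *
print(rows(-10,36,9,2));print(rows(36,25,5,3))"
```

```text
[[[0.038, 0, -0.005], 0], [[0.075, 0, -0.006], 0], [[0.113, 0, -0.005], 0], [[0.151, 0, 0.001], 0], [[0.188, 0, 0.009], 0], [[0.224, 0, 0.021], 0], [[0.259, 0, 0.036], 0], [[0.292, 0, 0.054], 0], [[0.324, 0, 0.075], 0], [[0.324, 0, 0.075], 0], [[0.324, 0, 0.075], 0]]
[[[-0.013, 0, -0.009], 0], [[-0.027, 0, -0.018], 0], [[-0.041, 0, -0.026], 0], [[-0.056, 0, -0.034], 0], [[-0.07, 0, -0.041], 0], [[-0.07, 0, -0.041], 0], [[-0.07, 0, -0.041], 0], [[-0.07, 0, -0.041], 0]]
```

Request:
carry_out:
  motion:
    - [[0.038,0,-0.005],0]
    - [[0.075,0,-0.006],0]
    - [[0.113,0,-0.005],0]
    - [[0.151,0,0.001],0]
    - [[0.188,0,0.009],0]
    - [[0.224,0,0.021],0]
    - [[0.259,0,0.036],0]
    - [[0.292,0,0.054],0]
    - [[0.324,0,0.075],0]
    - [[0.324,0,0.075],0]
    - [[0.324,0,0.075],0]

```text
time_s: 40.3
ee_pos: [0.6575, -0.0364, 0.1489]
eef_rot: [-3.141, 0.001, 0.136]
force: [-1.9, 6.0, 3.6]
grip_width: 0.0206
grip_force: 25.0
```

```bash
python3 -c "
from h import *
meas(4,1)"
```

```text
t40.50 gw 0.0205 raw 0.312 tau 0.246 drum 26.1 sM 0.017
[35.488, 85.988, -2.618, 5.657, 3.768, 0.389, 1.0]
```

Request:
carry_out:
  motion:
    - [[-0.013,0,-0.009],0]
    - [[-0.027,0,-0.018],0]
    - [[-0.041,0,-0.026],0]
    - [[-0.056,0,-0.034],0]
    - [[-0.07,0,-0.041],0]
    - [[-0.07,0,-0.041],0]
    - [[-0.07,0,-0.041],0]
    - [[-0.07,0,-0.041],0]

```text
time_s: 41.3
ee_pos: [0.6437, -0.0384, 0.1568]
eef_rot: [-3.141, 0.0, 0.136]
force: [-0.2, 6.2, 0.6]
grip_width: 0.0208
grip_force: 25.0
```

```bash
python3 -c "
from h import *
meas(3)
o=ctrl.get_obs(); print(o['joint_vel'],o['grip_force'])
cv2.imwrite('pics/fin.png',np.hstack([camera('scene')[0],camera('side')[0]])[:, :][::2,::2])"
```

```text
t41.45 gw 0.0202 raw -0.101 tau -0.040 drum 26.3 sM 0.018
[24.823, 85.753, 0.352, 5.703, -0.384, -0.259, 0.0]
[ 0.00026725  0.00056559 -0.0015832  -0.00062147  0.00027034  0.00135976] 24.999972581863403
```

View pics/fin.png

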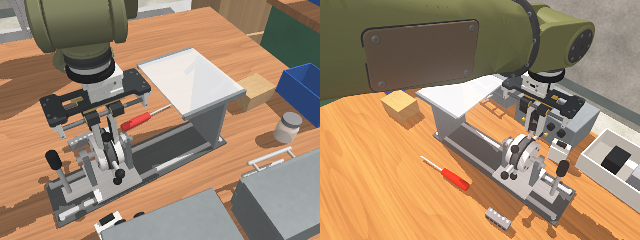

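The picture shows the carriage fully out, the fingers on the star's ball, and the screwdriver, block, jar and switch where they were. Handing in.

```bash
python3 -c "
from station import ctrl
print(ctrl.hand_in())"
```

```text
the job is handed in; nothing more can be done
None
```

I pulled the carriage out to its stop and turned the rotor until its heavy side, found by feel, points straight down (to within about 5°), then handed in with the star still gripped, the rotor at rest and the loose things untouched; two grips slipped off the ball during the search.

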